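# Draw the kiln damper with the S-hook

## Robot

A 6-joint arm with a two-finger parallel gripper is mounted at the origin on a cart in front of the work surface, level with it; the furniture and walls round the work are solid. World frame = base frame: x ahead of the robot, y to its left, z up, the work surface at z = 0. Lengths are in m, angles in rad, forces in N, time in s.
With the tool pointing down it reaches from about 0.225 to 0.875 m from the base axis. Payload 3.4 kg.
Tool frame: the origin (TCP) lies at the very end of the fingers, on their centre line; the grasp point (between the pads) lies 19 mm behind it (manip.grasp_offset is the distance from the TCP to the grasp point, in m); x points along the fingers, y is the direction in which the jaws open and shut, and the axes are right-handed (so a half turn about x gives the same grasp; the last joint's range is limited). The gripper opens to 85 mm and grips with 20 to 120 N. Pads are 22 mm wide; open, the fingers measure 114 mm over their backs; the gripper's body (76 mm by 85 mm) begins 54 mm behind the grasp point. The pads swing forward as they close: fully open they stand 13 mm farther back than shut.
Start: joints at [0.989, 0.276, 1.505, -0, 1.361, -0.121], TCP at [0.256, 0.515, 0.231] pointing down, gripper open.
Joint ranges: [-2.89, 2.89], [-0.75, 2.08], [0.22, 2.7], [-1.18, 4.32], [0.11, 2.71], [-2.7, 2.7]. Speed limits (rad/s): [2.57, 2.57, 3.14, 3.14, 3.14, 3.14].

## Interface

Orientations are given as a unit quaternion [w, x, y, z].
In Python, from rig import manip gives the robot as it stands.
- The arm moves only by the tool step_arm, never from a script. Its argument "increments" is a list of rows, each an object with "grip": the opening, from 0 (shut) to 1 (fully open); "delta_pos": the shift along the world's x, y, z in m, a list of three; "twist": the turn about the world's z in degrees. A call has 1 to 10 rows; each row shifts and turns the commanded pose from where the row before left it; what a row does not reach is not made up. A row lasts 1/12 s, in which the tool goes at most 41.7 mm and 7.16 degrees, less where a joint would pass 70% of its speed; a pose out of reach is approached as far as the arm can. A call with a gripper value outside its range is refused whole. The fingers move at their own pace and stop on an object; "force" is the grip in N (left out, the last holds). Time passes only in rows, so rows that do not move let the fingers close. It gives the time, the measured TCP pose, the force and the opening at its end, in the units of the state.
- manip.get_state(): the state, without advancing time (a new reading comes with each control period).
- manip.get_image(name): name is "scene" or "top" or "wrist"; returns a dict with "img" (400x640x3 uint8, red, green, blue), "fx", "fy", "cx", "cy" (pixels), "D" ([k1, k2, p1, p2, k3] as OpenCV has them; the pictures are not rectified), "rvec" (rotation vector, rad) and "tvec" (3), from world to camera coordinates, as OpenCV has them; the wrist camera has in their place "mount" (4x4, takes a point from camera to tool coordinates, whose origin is the TCP and whose axes are the tool frame's). Camera axes: x right, y down, z forward; pixel columns grow to the right and rows downward; lengths in m; the calibration is good to about 2 mm. A picture is of the moment at which its call begins: read the wrist's pose just before it. There is no depth.
- manip.sign_off(): hands the job in, once; it reports no verdict.
The state is a dict: "clock": time; "qpos": joint angles; "qd": joint speeds; "effort": joint torques, N m; "position": TCP position; "ee_rot": TCP orientation; "contact_force": force on the tool from outside, world axes, zero at the start; "moment": the same for the moment, N m; "width": finger opening in m.
Only numpy, scipy, OpenCV 4.12 (cv2) and the standard library are available. Lean on these libraries where they do the work, as an engineer would, in place of code of your own. Each camera call takes 0.05 s, during which the arm holds its last target. There are 200 camera calls.

## Task

With the S-hook, open the damper on the small bench kiln, touching the kiln with nothing but the hook: take the hook from its rest by its wooden sleeve, feel its down-bent end into the small hole in the damper's flat tab, and draw the plate towards you to its stop. Make sure of the stop with a steady pull of about 15 N for a moment; never press or pull on it with more than 20 N. Then unhook, leave the damper fully open and lay the hook back in its rest, without shifting the cup, bowl or clay lump.

Things in the scene. Friction and masses are not known exactly. Their poses are not given: they have to be found in the camera images.
- kiln: Bench test kiln, fixed: steel box 150 mm wide (y), 150 mm deep (x), pale lid slab with its top 150 mm up, round flue stub on the lid to 217 mm. Origin: centre of its underside; z up; front looks along its -x, roughly to the robot. A dark flat steel damper plate, 44 mm wide, 5 mm thick, lies on the lid between two guide bars and sticks out over the front as a tab with free air below.
- tab_mid (a point): Point fixed to the kiln at (-110, 0, 155) mm in its frame: middle of the guide line, at half the plate's thickness. The tab's hole (a vertical slot, 13 mm long in x, 9 mm wide in y, its centre 13 mm behind the tab's front edge) lies at x = -(damper value) from here. The plate is loose sideways: the hole is up to 9 mm to either side (y), different each time, not measured; 15 N of friction holds it there.
- damper (a joint): How far the damper plate is drawn out along the kiln's -x, in m: 0 fully shut, about 0.05 at the stop. Starts shut or nearly so; slides with about 4 N of friction and stays where it is left. The stop is hard.
- hook_grip (a point): Centre of the S-hook's wooden sleeve, 100 mm long (x), 14 wide (y), 16 high (z); 0.12 kg, loose. 5 mm wire runs on the sleeve's axis. At +x it is straight to x = 65 mm, bends down in the xz plane on a 10 mm centreline radius (centre x 65, z -10) by 120 degrees, then goes 10 mm straight, down and back, to its tip. The -x end is the same turned half round about y. At rest x is level, z up.
- hook_tip (a point): Centre of the rounded tip (radius 2.5 mm) of the S-hook's down-bent end, at (68.7, 0, -23.7) mm from the sleeve's centre in the hook's frame; the bend ends and the straight 10 mm to the tip begins at (73.7, 0, -15) mm.
- rest: Wooden rest, fixed: base 130 x 56 x 10 mm, origin at its underside's centre, z up, long side x. Uprights 10 mm thick, 40 wide at x = +-42 mm carry the hook's sleeve along x, sleeve centre 58 mm above the origin, between pairs of 8 mm round-topped pegs (19 mm free between them) rising to 66 mm. Between the uprights 74 mm of the sleeve's length is free for fingers, down to the base.
- cup: Bystander: pale conical cup, 68 mm across, 76 mm high, standing loose; origin at the centre of its underside.
- bowl: Bystander: pale bowl, 104 mm across, 43 mm high, standing loose; origin at the centre of its underside.
- clay: Bystander: grey lump of clay about 62 x 59 x 42 mm, lying loose; origin at the centre of its underside.
There are look-alikes about, which are no part of the job. Leave any green look-alike of the part that bears hook_grip alone.

How it is judged:
On the way, in this order (a step that is already met when the one before it is completed fails the run):
1. the hook is lifted out of its rest (sleeve 45 mm or more above where it lay) (z of hook_grip in the frame of rest above 0.103 m), for 0.2 s.
2. the hook's down-bent end reaches through the tab to below the plate (z of hook_tip in the frame of kiln between 0.125 and 0.148 m and x of hook_tip in the frame of kiln between -0.142 and -0.098 m and y of hook_tip in the frame of kiln between -0.018 and 0.018 m), for 0.1 s.
3. the damper is within 2 mm of its stop while the hook, still through the hole, pulls on it with more than 11 N for 0.3 s (value of joint damper above 0.048 m and contact force between hook and kiln above 11 N and z of hook_tip in the frame of kiln below 0.151 m), for 0.3 s.
At the end, for the whole second after the job is handed in: The damper is drawn out to within 5 mm of its stop, and the hook lies still in its rest (either way round): sleeve down on the uprights between the pegs, its centre within 15 mm lengthwise, 6 mm sideways and 4 mm in height of the rest's seat, upright within 0.15 rad (value of joint damper above 0.045 m and x of hook_grip in the frame of rest between -0.015 and 0.015 m and y of hook_grip in the frame of rest between -0.006 and 0.006 m and z of hook_grip in the frame of rest between 0.054 and 0.062 m and angle between hook_grip's own z axis and vertical below 0.15 rad and linear speed of hook below 0.02 m/s); the robot touches nothing.
It fails at once if the hook presses or pulls on the kiln or damper with more than 20 N (contact force between hook and kiln above 20 N).
It fails at once if the gripper or arm touches the kiln or damper (contact force between any of the fingers, the arm and kiln above 1 N).
It fails at once if the cup, the bowl or the clay lump is moved by more than 25 mm (distance of any of cup, bowl, clay from where it was at the start of the episode above 0.025 m).
It also fails if it takes over 69 s, if anything falls off the work surface, if the arm or the gripper's body presses on something with over 40 N, if the wrist force passes 120 N, or if a joint passes its speed limit or range.

## Working session

There is one attempt and no reset: what is moved stays moved. The work goes in short steps, Python scripts to look and compute and a tool call to move; the robot and the scene stay as the last step left them, time stands still between calls to the robot, and variables do not carry over. Pictures are saved under pics/ and viewed, about 8 in all and at most 12, crops included, and the job is handed in when it is done.

Besides the shell and the picture viewer there is one more tool, called after "Emit:" by a JSON object that holds its "op" and its "data", one argument or row to a line. step_arm: Moves the arm, as the interface text tells. Its arguments: {"type":"object","properties":{"increments":{"type":"array"},"force":{"type":"number"}},"required":["increments"]}

```bash
mkdir -p pics; cat > h.py <<'E'
import numpy as np, cv2, json
from rig import manip
from scipy.spatial.transform import Rotation as R
def snap(n,f):
    s=manip.get_state(); d=manip.get_image(n)
    cv2.imwrite(f'pics/{f}.png',d['img'][:,:,::-1])
    K=np.array([[d['fx'],0,d['cx']],[0,d['fy'],d['cy']],[0,0,1.]])
    if 'mount' in d:
        q=s['ee_rot'];T=np.eye(4);T[:3,:3]=R.from_quat([q[1],q[2],q[3],q[0]]).as_matrix();T[:3,3]=s['position']
        M=np.linalg.inv(T@np.array(d['mount']))
    else:
        M=np.eye(4);M[:3,:3]=cv2.Rodrigues(np.array(d['rvec'],float))[0];M[:3,3]=np.ravel(d['tvec'])
    np.savez(f'pics/{f}.npz',K=K,D=np.array(d['D'],float),M=M)
def cam(f):
    z=np.load(f'pics/{f}.npz');return z['K'],z['D'],z['M']
def ray(f,uv):
    K,D,M=cam(f);p=cv2.undistortPoints(np.array([[uv]],float),K,D).ravel()
    Rm=M[:3,:3];return -Rm.T@M[:3,3],Rm.T@np.array([p[0],p[1],1])
def atz(f,uv,z):
    c,d=ray(f,uv);return (c+d*(z-c[2])/d[2]).round(4)
def proj(f,P):
    K,D,M=cam(f);return cv2.projectPoints(np.array(P,float).reshape(-1,1,3),cv2.Rodrigues(M[:3,:3])[0],M[:3,3],K,D)[0].reshape(-1,2)
def crop(f,x0,y0,x1,y1,s,o):
    i=cv2.imread(f'pics/{f}.png')[y0:y1,x0:x1];cv2.imwrite(f'pics/{o}.png',cv2.resize(i,None,fx=s,fy=s,interpolation=cv2.INTER_CUBIC))
E
python3 - <<'E'
from h import *
snap('scene','s0');snap('top','t0')
a=cv2.imread('pics/s0.png');b=cv2.imread('pics/t0.png')
cv2.imwrite('pics/both.png',cv2.resize(np.vstack([a,b]),(480,600)) if 0 else np.vstack([a,b])[:, :])
print(manip.get_state())
for f in('s0','t0'):
  K,D,M=cam(f);print(-M[:3,:3].T@M[:3,3],M[:3,:3][2],K[0,0])
E
```

```text
{'clock': 0.1, 'qpos': array([ 9.89012531e-01,  2.76548628e-01,  1.50602655e+00, -1.00076495e-06,
        1.36072583e+00, -1.21024649e-01]), 'qd': array([-0.00165596, -0.0012639 , -0.00345858, -0.00233049,  0.0006291 ,
       -0.00161636]), 'effort': array([ 2.58665161e-03, -4.17699015e+01, -2.46405101e+01,  2.26844736e-05,
        5.73290090e-03,  1.26006930e-05]), 'position': array([0.2554088 , 0.51461648, 0.23050863]), 'ee_rot': array([ 0.68821706,  0.16089844,  0.68863222, -0.16203284]), 'contact_force': array([-0.03143151, -0.50069683,  0.63235055]), 'moment': array([-0.03556971, -0.06536917,  0.00025696]), 'width': 0.0850584550322552}
[-0.15435709 -0.35672527  0.95951153] [ 0.62447384  0.31902879 -0.71291869] 445.51797959414273
[0.39336184 0.00169147 1.50360066] [ 0.16051286  0.00133227 -0.98703285] 454.00203238831483
```

View pics/s0.png

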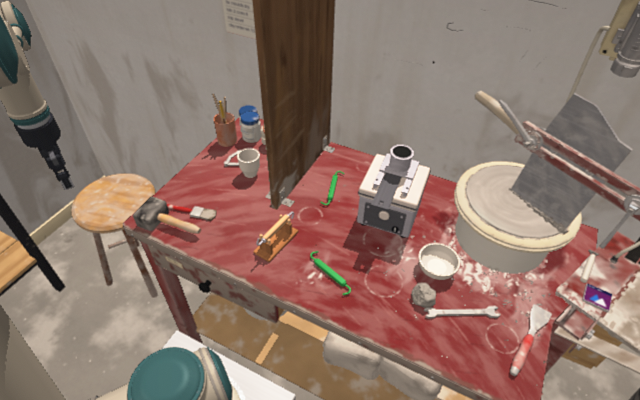

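View pics/t0.png

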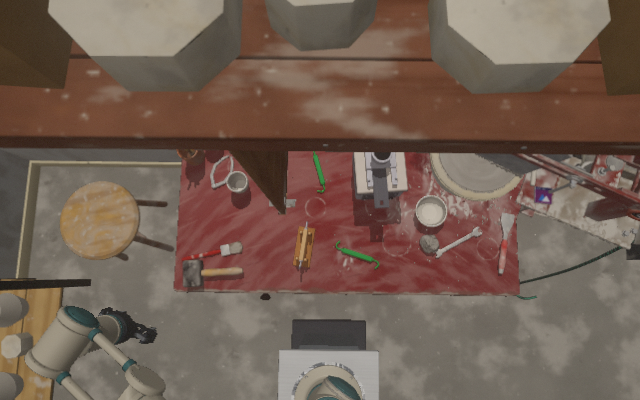

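The scene view shows the rest with a wooden-sleeved hook at (275,235), green look-alikes at (330,187) and (330,272), and the kiln at (393,195). A post stands at (290,100), the cup at (248,163), the bowl at (438,262) and the clay at (424,295). The sleeve lying in the rest is the target, because it isn't green and the uprights carry it. I'll enlarge to confirm.

```bash
python3 - <<'E'
from h import *
crop('s0',235,200,315,275,5,'c1');crop('s0',345,135,445,245,4,'c2');crop('t0',280,215,330,280,6,'c3');crop('t0',340,140,420,225,5,'c4')
def pad(i,h,w): return cv2.copyMakeBorder(i,0,h-i.shape[0],0,w-i.shape[1],0)
g=[cv2.imread(f'pics/c{k}.png') for k in(1,2,3,4)]
g=[cv2.resize(i,None,fx=300/i.shape[0]*1.0,fy=300/i.shape[0]) for i in g];print([i.shape for i in g])
cv2.imwrite('pics/m1.png',np.vstack([np.hstack([pad(g[0],300,400),pad(g[1],300,400)]),np.hstack([pad(g[2],300,400),pad(g[3],300,400)])]))
E
```

```text
[(300, 320, 3), (300, 273, 3), (300, 231, 3), (300, 282, 3)]
```

View pics/m1.png

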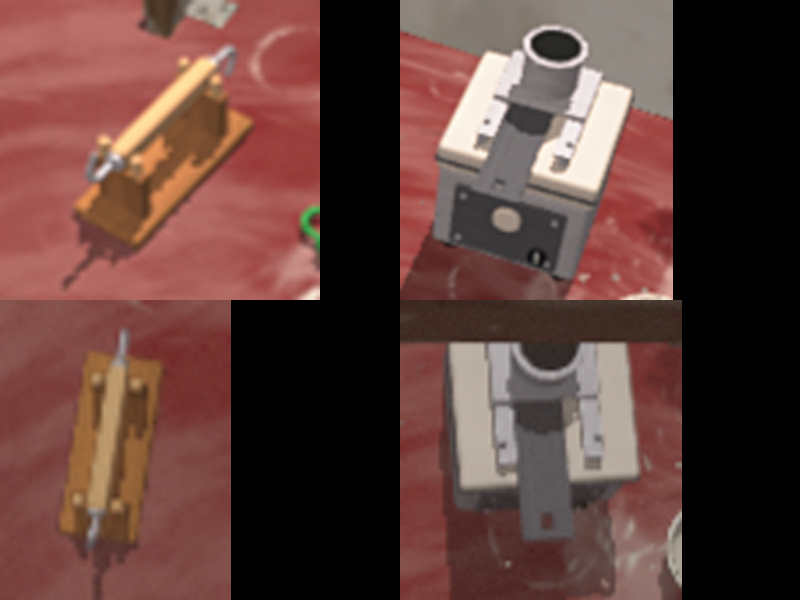

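The crops confirm the wooden sleeve lying in the rest between pegs. The wire at its far end bends down and at its near end bends up. The kiln tab's hole is visible at about (381.6,202.6) in the top view.

```bash
python3 - <<'E'
from h import *
def t3(u,v):return (280+u/4.615,215+(v-300)/4.615)
def t4(u,v):return (340+(u-400)/3.53,140+(v-300)/3.53)
def s1(u,v):return (235+u/4,200+v/4)
def s2(u,v):return (345+(u-400)/2.727,135+v/2.727)
print('sleeve',atz('t0',t3(118,362),.066),atz('t0',t3(97,510),.066), 'scene',atz('s0',s1(212,62),.066),atz('s0',s1(112,162),.066))
print('base',[atz('t0',t3(*p),.01)for p in((90,352),(162,360),(60,530),(137,542))])
print('lid',[atz('t0',t4(*p),.15) for p in((460,488),(637,475))],'sc',[atz('s0',s2(*p),.15) for p in((437,157),(598,195),(632,90),(487,52))])
print('tab',[atz('t0',t4(*p),.1575) for p in((523,541),(573,537),(547,521))],'sc hole',atz('s0',s2(500,184),.1575),[atz('s0',s2(*p),.1575) for p in((478,188),(524,201))])
print('cup',atz('t0',(237,182),.076),'bowl',atz('t0',(431,211),.04),'clay',atz('t0',(429,243),.03),'green',atz('t0',(357,255),.01),'post',atz('t0',(283,214),0),atz('s0',(275,205),0))
E
```

```text
sleeve [0.5342 0.0759 0.066 ] [0.4331 0.0882 0.066 ] scene [0.5294 0.074  0.066 ] [0.4248 0.0877 0.066 ]
base [array([0.5466, 0.099 , 0.01  ]), array([0.5415, 0.0474, 0.01  ]), array([0.4203, 0.1173, 0.01  ]), array([0.4126, 0.0628, 0.01  ])]
lid [array([ 0.6347, -0.082 ,  0.15  ]), array([ 0.6479, -0.234 ,  0.15  ])] sc [array([ 0.6185, -0.0873,  0.15  ]), array([ 0.6422, -0.2375,  0.15  ]), array([ 0.7967, -0.2219,  0.15  ]), array([ 0.7835, -0.0716,  0.15  ])]
tab [array([ 0.5884, -0.1351,  0.1575]), array([ 0.5923, -0.1775,  0.1575]), array([ 0.6058, -0.1555,  0.1575])] sc hole [ 0.6062 -0.1548  0.1575] [array([ 0.5921, -0.1389,  0.1575]), array([ 0.5964, -0.1818,  0.1575])]
cup [0.6798 0.2984 0.076 ] bowl [ 0.5987 -0.3298  0.04  ] clay [ 0.4953 -0.3231  0.03  ] green [ 0.4547 -0.0911  0.01  ] post [0.5881 0.1557 0.    ] [0.5982 0.1608 0.    ]
```

```bash
python3 - <<'E'
from h import *
s=manip.get_state();q=s['ee_rot'];m=R.from_quat([q[1],q[2],q[3],q[0]]).as_matrix();print(m.round(3))
print('jaw yaw',np.degrees(np.arctan2(m[1,1],m[0,1])))
print(manip.get_image('wrist')['mount'])
print(manip.grasp_offset)
E
```

```text
[[-0.001  0.445  0.896]
 [-0.001  0.896 -0.445]
 [-1.    -0.002 -0.   ]]
jaw yaw 63.600467515275035
[[-7.06045715e-04 -2.67958694e-01  9.63430143e-01 -1.42407054e-01]
 [ 9.99999709e-01  8.99010247e-05  7.57849727e-04 -8.79088491e-04]
 [-2.89685781e-04  9.63430397e-01  2.67958553e-01 -6.78792952e-02]
 [ 0.00000000e+00  0.00000000e+00  0.00000000e+00  1.00000000e+00]]
0.0187
```

Emit:
{"op": "step_arm", "data": {
  "increments": [
    {"grip": 1, "delta_pos": [0.016, -0.03, 0], "twist": 2},
    {"grip": 1, "delta_pos": [0.016, -0.03, 0], "twist": 2},
    {"grip": 1, "delta_pos": [0.016, -0.03, 0], "twist": 2},
    {"grip": 1, "delta_pos": [0.016, -0.03, 0], "twist": 2},
    {"grip": 1, "delta_pos": [0.016, -0.03, 0], "twist": 2},
    {"grip": 1, "delta_pos": [0.016, -0.03, 0], "twist": 2},
    {"grip": 1, "delta_pos": [0.016, -0.03, 0], "twist": 2},
    {"grip": 1, "delta_pos": [0.016, -0.03, 0], "twist": 2},
    {"grip": 1, "delta_pos": [0.016, -0.03, 0], "twist": 2},
    {"grip": 1, "delta_pos": [0.016, -0.03, 0], "twist": 1.4}
  ]
}}

```text
clock: 0.98
position: [0.4159, 0.2135, 0.2312]
ee_rot: [0.706, 0.043, 0.706, -0.043]
contact_force: [0.7, 0.9, 1.0]
width: 0.0857
```

Emit:
{"op": "step_arm", "data": {
  "increments": [
    {"grip": 1, "delta_pos": [0.013, -0.026, -0.01]},
    {"grip": 1, "delta_pos": [0.013, -0.026, -0.01]},
    {"grip": 1, "delta_pos": [0.013, -0.026, -0.01]},
    {"grip": 1, "delta_pos": [0.013, -0.026, -0.01]},
    {"grip": 1, "delta_pos": [0.013, -0.026, -0.01]},
    {"grip": 1, "delta_pos": [0, 0, 0]},
    {"grip": 1, "delta_pos": [0, 0, 0]}
  ]
}}

```text
schema error: expected keys grip, delta_pos, twist
```

```bash
python3 - <<'E'
from h import *
s=manip.get_state();print(s['clock'],s['position'],s['ee_rot'],s['contact_force'])
snap('wrist','w1')
def P(x,y,z,c=(.48,.0815),a=np.radians(-7)): return [c[0]+x*np.cos(a)-y*np.sin(a),c[1]+x*np.sin(a)+y*np.cos(a),z]
print(proj('w1',[P(.05,0,.066),P(-.05,0,.066)]))
E
```

```text
0.9833 [0.41594665 0.21345565 0.23120908] [ 0.70576574  0.04261196  0.70587985 -0.04257431] [0.68616663 0.93240351 1.03627655]
[[202.7050781  301.88918052]
 [193.09545994 208.8243667 ]]
```

View pics/w1.png

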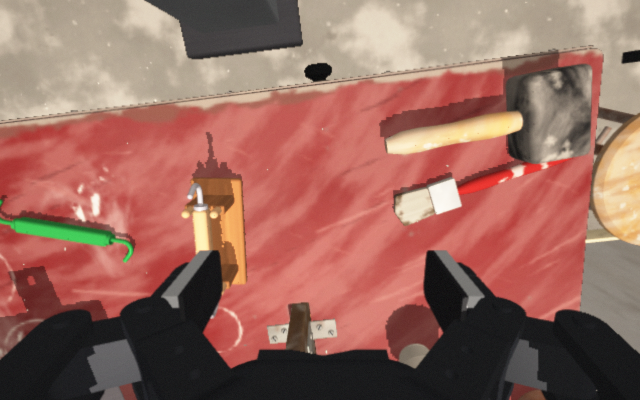

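The wrist view faces the robot side: the sleeve is at (205,240), and its up-bent end at (197,190) points to the robot. From this side the fingers would hide the hook's tip, so I'll grasp half-turned, which puts the camera over the tip.

Emit:
{"op": "step_arm", "data": {
  "increments": [
    {"grip": 1, "delta_pos": [0.01, -0.022, 0], "twist": -7},
    {"grip": 1, "delta_pos": [0.01, -0.022, 0], "twist": -7},
    {"grip": 1, "delta_pos": [0.01, -0.022, 0], "twist": -7},
    {"grip": 1, "delta_pos": [0.01, -0.022, 0], "twist": -7},
    {"grip": 1, "delta_pos": [0.01, -0.022, 0], "twist": -7},
    {"grip": 1, "delta_pos": [0.006, -0.01, 0], "twist": -7},
    {"grip": 1, "delta_pos": [0, 0, 0], "twist": -7},
    {"grip": 1, "delta_pos": [0, 0, 0], "twist": -7},
    {"grip": 1, "delta_pos": [0, 0, 0], "twist": -7},
    {"grip": 1, "delta_pos": [0, 0, 0], "twist": -7}
  ]
}}

```text
clock: 1.87
position: [0.4715, 0.095, 0.231]
ee_rot: [0.552, 0.442, 0.552, -0.442]
contact_force: [-0.3, 1.4, -0.3]
width: 0.0855
```

Emit:
{"op": "step_arm", "data": {
  "increments": [
    {"grip": 1, "delta_pos": [0, 0, 0], "twist": -7},
    {"grip": 1, "delta_pos": [0, 0, 0], "twist": -7},
    {"grip": 1, "delta_pos": [0, 0, 0], "twist": -7},
    {"grip": 1, "delta_pos": [0, 0, 0], "twist": -7},
    {"grip": 1, "delta_pos": [0, 0, 0], "twist": -7},
    {"grip": 1, "delta_pos": [0, 0, 0], "twist": -7},
    {"grip": 1, "delta_pos": [0, 0, 0], "twist": -7},
    {"grip": 1, "delta_pos": [0, 0, 0], "twist": -7},
    {"grip": 1, "delta_pos": [0, 0, 0], "twist": -7},
    {"grip": 1, "delta_pos": [0, 0, 0], "twist": -7}
  ]
}}

```text
clock: 2.7
position: [0.4714, 0.0953, 0.2311]
ee_rot: [-0.199, -0.678, -0.199, 0.679]
contact_force: [0.2, -0.8, -0.1]
width: 0.0852
```

Emit:
{"op": "step_arm", "data": {
  "increments": [
    {"grip": 1, "delta_pos": [0, 0, 0], "twist": -7},
    {"grip": 1, "delta_pos": [0, 0, 0], "twist": -7},
    {"grip": 1, "delta_pos": [0, 0, 0], "twist": -7},
    {"grip": 1, "delta_pos": [0, 0, 0], "twist": -7},
    {"grip": 1, "delta_pos": [0, 0, 0], "twist": -7},
    {"grip": 1, "delta_pos": [0, 0, 0], "twist": -5},
    {"grip": 1, "delta_pos": [0, 0, 0], "twist": 0},
    {"grip": 1, "delta_pos": [0, 0, 0], "twist": 0}
  ]
}}

```text
clock: 3.37
position: [0.4715, 0.0952, 0.2312]
ee_rot: [0.042, -0.706, 0.042, 0.706]
contact_force: [-0.0, -0.1, 0.2]
width: 0.0858
```

```bash
cat >> h.py <<'E'
def yaw(s):
    q=s['ee_rot'];m=R.from_quat([q[1],q[2],q[3],q[0]]).as_matrix();return np.degrees(np.arctan2(m[1,1],m[0,1]))
def P(x,y,z,c=(.48,.0815),a=-7.): a=np.radians(a);return [c[0]+x*np.cos(a)-y*np.sin(a),c[1]+x*np.sin(a)+y*np.cos(a),z]
E
python3 - <<'E'
from h import *
s=manip.get_state();print(s['clock'],s['position'],yaw(s),s['qpos'],s['contact_force'])
snap('wrist','w2')
print(proj('w2',[P(.05,0,.066),P(-.05,0,.066),P(.065,.028,.01),P(.065,-.028,.01),P(.075,0,.05)]))
E
```

```text
3.3667 [0.47154039 0.09519805 0.23116168] -96.87014392693234 [ 5.44859181e-02  1.34024785e-01  1.69310747e+00 -6.47234413e-05
  1.31485824e+00  1.74520530e+00] [-0.01638928 -0.07694562  0.17188698]
[[336.31442702 110.84316453]
 [334.89472574 218.5542262 ]
 [307.08557344  94.17619664]
 [361.77992669  94.30311433]
 [336.02162401  81.74118685]]
```

View pics/w2.png

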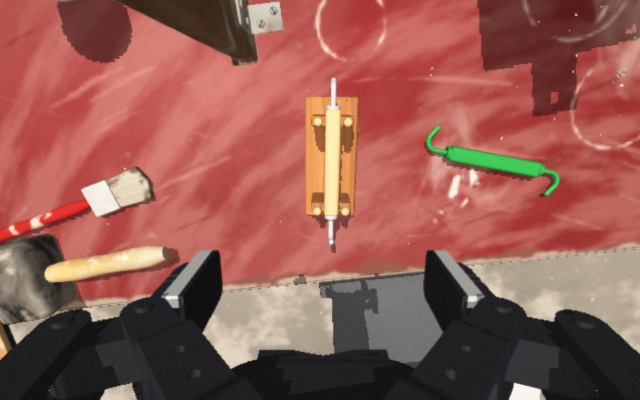

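The picture shows the rest aligned with the tool. The sleeve ends are at (333,107) and (331,218), the down-bent wire runs out to (334,78), and the green look-alike is well clear.

```bash
python3 - <<'E'
from h import *
a=atz('w2',(333,107),.066);b=atz('w2',(331.3,218),.066);print(a,b,(a+b)/2,np.linalg.norm(a-b),np.degrees(np.arctan2(*(a-b)[[1,0]])))
print([atz('w2',p,.01) for p in((307,97),(357,97),(306,214),(357,214))])
E
```

```text
[0.5332 0.0779 0.066 ] [0.4313 0.0909 0.066 ] [0.48225 0.0844  0.066  ] 0.10272589741637694 -7.270296328514933
[array([0.5452, 0.1018, 0.01  ]), array([0.5391, 0.0509, 0.01  ]), array([0.4199, 0.1196, 0.01  ]), array([0.413 , 0.0625, 0.01  ])]
```

Emit:
{"op": "step_arm", "data": {
  "increments": [
    {"grip": 1, "delta_pos": [0.0095, -0.011, 0], "twist": 0},
    {"grip": 1, "delta_pos": [0, 0, -0.03], "twist": 0},
    {"grip": 1, "delta_pos": [0, 0, -0.03], "twist": 0},
    {"grip": 1, "delta_pos": [0, 0, -0.03], "twist": 0},
    {"grip": 1, "delta_pos": [0, 0, -0.03], "twist": 0},
    {"grip": 1, "delta_pos": [0, 0, -0.03], "twist": 0},
    {"grip": 1, "delta_pos": [0, 0, -0.02], "twist": 0},
    {"grip": 1, "delta_pos": [0, 0, -0.015], "twist": 0},
    {"grip": 1, "delta_pos": [0, 0, -0.008], "twist": 0},
    {"grip": 1, "delta_pos": [0, 0, 0], "twist": 0}
  ]
}}

```text
clock: 4.25
position: [0.4806, 0.0834, 0.0367]
ee_rot: [0.043, -0.705, 0.043, 0.707]
contact_force: [-0.5, 0.5, 0.6]
width: 0.0854
```

Emit:
{"op": "step_arm", "data": {
  "increments": [
    {"grip": 0.5, "delta_pos": [0, 0, 0], "twist": 0},
    {"grip": 0, "delta_pos": [0, 0, 0], "twist": 0},
    {"grip": 0, "delta_pos": [0, 0, 0], "twist": 0},
    {"grip": 0, "delta_pos": [0, 0, 0], "twist": 0},
    {"grip": 0, "delta_pos": [0, 0, 0], "twist": 0},
    {"grip": 0, "delta_pos": [0, 0, 0], "twist": 0},
    {"grip": 0, "delta_pos": [0, 0, 0], "twist": 0},
    {"grip": 0, "delta_pos": [0, 0, 0], "twist": 0},
    {"grip": 0, "delta_pos": [0, 0, 0], "twist": 0},
    {"grip": 0, "delta_pos": [0, 0, 0], "twist": 0}
  ],
  "force": 80
}}

```text
clock: 5.08
position: [0.4816, 0.0842, 0.0391]
ee_rot: [-0.043, 0.706, -0.043, -0.705]
contact_force: [-1.3, -0.5, 5.5]
width: 0.0128
```

Emit:
{"op": "step_arm", "data": {
  "increments": [
    {"grip": 0, "delta_pos": [0, 0, 0.01], "twist": 0},
    {"grip": 0, "delta_pos": [0, 0, 0.02], "twist": 0},
    {"grip": 0, "delta_pos": [0, 0, 0.02], "twist": 0},
    {"grip": 0, "delta_pos": [0, 0, 0.02], "twist": 0},
    {"grip": 0, "delta_pos": [0, 0, 0.02], "twist": 0},
    {"grip": 0, "delta_pos": [0, 0, 0.02], "twist": 0},
    {"grip": 0, "delta_pos": [0, 0, 0.02], "twist": 0},
    {"grip": 0, "delta_pos": [0, 0, 0.02], "twist": 0},
    {"grip": 0, "delta_pos": [0, 0, 0.01], "twist": 0},
    {"grip": 0, "delta_pos": [0, 0, 0], "twist": 0}
  ]
}}

```text
clock: 5.92
position: [0.4826, 0.0841, 0.2003]
ee_rot: [-0.043, 0.707, -0.043, -0.704]
contact_force: [-0.2, 0.3, -1.5]
width: 0.0127
```

Emit:
{"op": "step_arm", "data": {
  "increments": [
    {"grip": 0, "delta_pos": [0.002, -0.02, 0], "twist": 1.2},
    {"grip": 0, "delta_pos": [0.004, -0.027, 0], "twist": 1.4},
    {"grip": 0, "delta_pos": [0.004, -0.027, 0], "twist": 1.4},
    {"grip": 0, "delta_pos": [0.004, -0.027, 0], "twist": 1.4},
    {"grip": 0, "delta_pos": [0.004, -0.027, 0], "twist": 1.4},
    {"grip": 0, "delta_pos": [0.004, -0.027, 0], "twist": 1.4},
    {"grip": 0, "delta_pos": [0.004, -0.027, 0], "twist": 1.4},
    {"grip": 0, "delta_pos": [0.004, -0.027, 0], "twist": 1.4},
    {"grip": 0, "delta_pos": [0.004, -0.025, 0], "twist": 1.4},
    {"grip": 0, "delta_pos": [0.002, -0.01, 0], "twist": 0}
  ]
}}

```text
clock: 6.75
position: [0.5169, -0.163, 0.1964]
ee_rot: [-0.033, -0.706, -0.032, 0.707]
contact_force: [0.1, 0.9, -1.4]
width: 0.0123
```

Emit:
{"op": "step_arm", "data": {
  "increments": [
    {"grip": 0, "delta_pos": [0, 0, 0], "twist": 0},
    {"grip": 0, "delta_pos": [0, 0, 0], "twist": 0},
    {"grip": 0, "delta_pos": [0, 0, 0], "twist": 0}
  ]
}}

```text
clock: 7.0
position: [0.5165, -0.1584, 0.1975]
ee_rot: [-0.033, -0.706, -0.034, 0.707]
contact_force: [-0.1, 0.6, -1.1]
width: 0.0123
```

```bash
python3 - <<'E'
from h import *
s=manip.get_state();print(s['clock'],s['position'],yaw(s),s['contact_force'],s['width'])
snap('wrist','w3')
p=s['position'];q=lambda x,z:P(x,0,p[2]+.0187+z,c=p[:2],a=yaw(s)+90)
print(proj('w3',[q(.0687,-.0237),q(.075,-.01),q(.065,0),q(.05,.008)]),'\nhole',proj('w3',[[.606,-.1552,.1575]]))
crop('w3',200,0,440,200,3.3,'w3c')
E
```

```text
7.0 [ 0.51645162 -0.15843423  0.19754075] -84.58740474796623 [-0.1468127   0.63804595 -1.12296988] 0.012292619707461736
[[320.93052857  99.19993148]
 [320.63447499  81.36438141]
 [320.43273562 109.79371344]
 [320.28584175 155.6934309 ]] 
hole [[331.90380477  56.12321826]]
```

View pics/w3c.png

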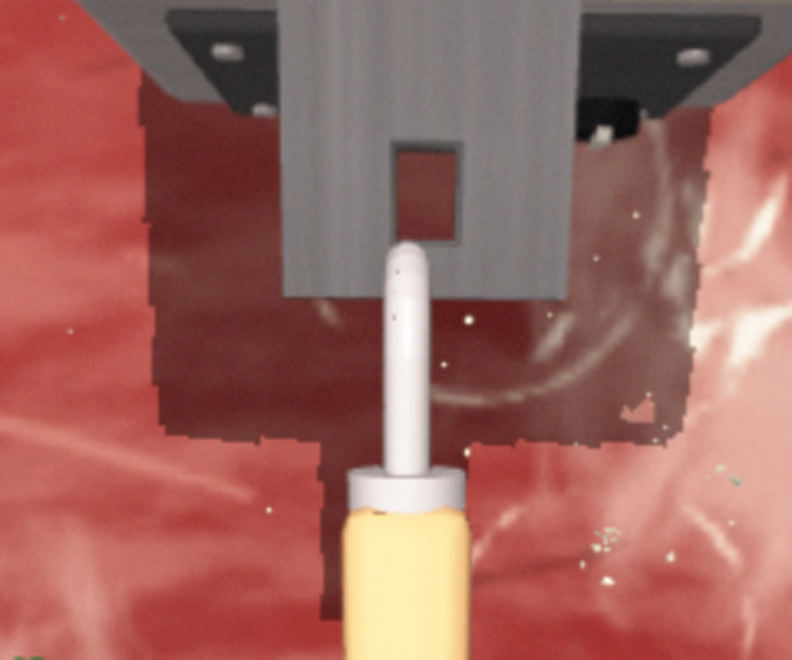

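The crop shows the wire held straight at crop x 407 with its front edge at y 242. The slot's top rim runs from (391,143) to (463,245). That puts the slot about 20 crop pixels right of the wire, so I'll work out the shift.

```bash
python3 - <<'E'
from h import *
I=lambda u,v:(200+u/3.3,v/3.3)
h=atz('w3',I(427,194),.1575);print('hole',h,'tab edge',[atz('w3',I(*p),.1575) for p in((283,297),(568,298),(279,10),(581,10))])
p=np.array([.51645,-.15843,.19754]);zs=p[2]+.0187
w1=atz('w3',I(407,300),zs-.001);w2=atz('w3',I(407,440),zs);print('wire',w1,w2,'sl end',atz('w3',I(407,512),zs+.008),'bend front',atz('w3',I(407,243),zs-.009))
a=np.radians(5.4);u=np.array([np.cos(a),np.sin(a)]);n=np.array([-u[1],u[0]])
for nm,q in(('w1',w1),('w2',w2),('hole',h)):print(nm,(q[:2]-p[:2])@u,(q[:2]-p[:2])@n)
E
```

```text
hole [ 0.6047 -0.1541  0.1575] tab edge [array([ 0.5878, -0.1333,  0.1575]), array([ 0.5918, -0.1773,  0.1575]), array([ 0.6272, -0.1302,  0.1575]), array([ 0.6313, -0.1738,  0.1575])]
wire [ 0.5876 -0.1527  0.2152] [ 0.5731 -0.1541  0.2162] sl end [ 0.5665 -0.1547  0.2242] bend front [ 0.5938 -0.1521  0.2072]
w1 0.07137347441682428 -0.0009912364354366645
w2 0.056806074291433736 -0.001020452642762508
hole 0.08826583237289103 -0.003994275343627557
```

Emit:
{"op": "step_arm", "data": {
  "increments": [
    {"grip": 0, "delta_pos": [0.009, -0.0006, 0], "twist": 0},
    {"grip": 0, "delta_pos": [0.009, -0.0007, 0], "twist": 0},
    {"grip": 0, "delta_pos": [0, 0, -0.01], "twist": 0},
    {"grip": 0, "delta_pos": [0, 0, -0.01], "twist": 0},
    {"grip": 0, "delta_pos": [0, 0, -0.008], "twist": 0},
    {"grip": 0, "delta_pos": [0, 0, 0], "twist": 0},
    {"grip": 0, "delta_pos": [0, 0, 0], "twist": 0},
    {"grip": 0, "delta_pos": [0, 0, 0], "twist": 0}
  ],
  "force": 110
}}

```text
clock: 7.72
position: [0.5351, -0.1613, 0.1702]
ee_rot: [-0.033, -0.706, -0.033, 0.706]
contact_force: [0.6, 0.5, -0.5]
width: 0.0123
```

```bash
python3 - <<'E'
from h import *
s=manip.get_state();print(s['clock'],s['position'],yaw(s),s['contact_force'],s['width'])
snap('wrist','w4')
p=s['position'];a=np.radians(yaw(s)+90);u=np.array([np.cos(a),np.sin(a)]);n=np.array([-u[1],u[0]]);d=np.array([.6047,-.1541])-p[:2];print(d@u,d@n)
crop('w4',260,20,400,140,5,'w4c')
E
```

```text
7.7167 [ 0.5350519  -0.16127083  0.17016325] -84.61210012963008 [ 0.60359678  0.50074307 -0.46508273] 0.01232754846621511
0.07001370437921098 0.0005993238245632351
```

View pics/w4c.png

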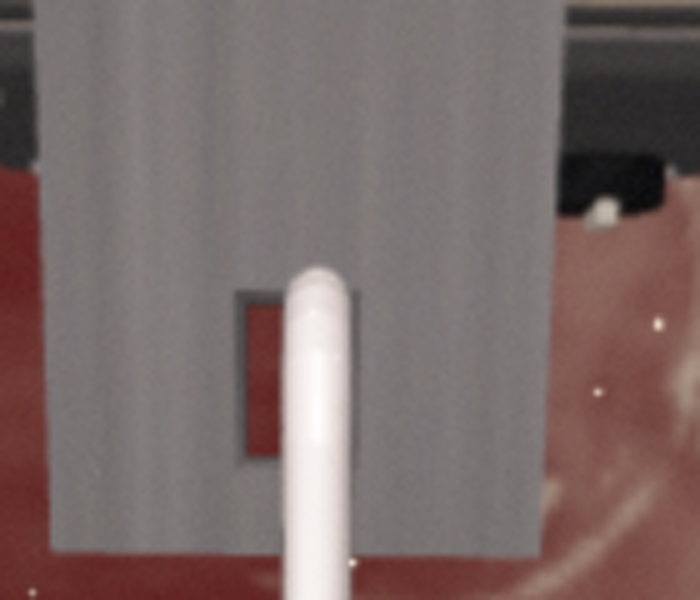

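The crop shows the wire over the slot, too far right: wire centre at x 318, slot from 237 to 358 (mid 297). The slot runs from y 290 to 462.

```bash
python3 - <<'E'
from h import *
I=lambda u,v:(260+u/5,20+v/5)
p=np.array([.53505,-.16127,.17016]);a=np.radians(5.39);u=np.array([np.cos(a),np.sin(a)]);n=np.array([-u[1],u[0]]);zs=p[2]+.0187
for nm,q in(('hole',atz('w4',I(297.5,376),.1575)),('wire1',atz('w4',I(317,300),zs-.006)),('wire2',atz('w4',I(318,560),zs)),('front',atz('w4',I(318,266),zs-.009)),('tabL',atz('w4',I(51,550),.1575)),('tabR',atz('w4',I(541,555),.1575)),('tabL2',atz('w4',I(35,20),.1575)),('tabR2',atz('w4',I(565,20),.1575))):print(nm,q,(q[:2]-p[:2])@u,(q[:2]-p[:2])@n)
print(cam('w4')[0])
E
```

```text
hole [ 0.6051 -0.154   0.1575] 0.07042316933371293 0.0006577393064036369
wire1 [ 0.6101 -0.1552  0.1829] 0.0752883397416546 -0.0010066275106438123
wire2 [ 0.5922 -0.157   0.1889] 0.05729840464281827 -0.0011172400761936775
front [ 0.6126 -0.155   0.1799] 0.07779607258846082 -0.0010423482196163904
tabL [ 0.5881 -0.1333  0.1575] 0.05544278222661491 0.022863099067539958
tabR [ 0.5918 -0.1772  0.1575] 0.055002695311451 -0.021190349418442403
tabL2 [ 0.631  -0.1298  0.1575] 0.09848186542744956 0.022317831031032367
tabR2 [ 0.6352 -0.1735  0.1575] 0.0985583546102139 -0.021583469056834264
[[339.49965581   0.         322.5512645 ]
 [  0.         339.49965581 196.60780094]
 [  0.           0.           1.        ]]
```

Emit:
{"op": "step_arm", "data": {
  "increments": [
    {"grip": 0, "delta_pos": [0, 0.0017, 0], "twist": 0},
    {"grip": 0, "delta_pos": [0, 0, 0], "twist": 0},
    {"grip": 0, "delta_pos": [0, 0, -0.002], "twist": 0},
    {"grip": 0, "delta_pos": [0, 0, -0.002], "twist": 0},
    {"grip": 0, "delta_pos": [0, 0, -0.002], "twist": 0},
    {"grip": 0, "delta_pos": [0, 0, -0.001], "twist": 0},
    {"grip": 0, "delta_pos": [0, 0, 0], "twist": 0},
    {"grip": 0, "delta_pos": [0, 0, 0], "twist": 0}
  ]
}}

```text
clock: 8.43
position: [0.5351, -0.1595, 0.1632]
ee_rot: [-0.033, -0.706, -0.033, 0.706]
contact_force: [0.3, 0.4, -1.1]
width: 0.0122
```

Emit:
{"op": "step_arm", "data": {
  "increments": [
    {"grip": 0, "delta_pos": [0, 0, -0.001], "twist": 0},
    {"grip": 0, "delta_pos": [0, 0, -0.001], "twist": 0},
    {"grip": 0, "delta_pos": [0, 0, -0.001], "twist": 0},
    {"grip": 0, "delta_pos": [0, 0, 0], "twist": 0},
    {"grip": 0, "delta_pos": [0, 0, 0], "twist": 0}
  ]
}}

```text
clock: 8.85
position: [0.5352, -0.1595, 0.1602]
ee_rot: [-0.033, -0.706, -0.033, 0.706]
contact_force: [0.3, 0.0, -1.9]
width: 0.0121
```

Emit:
{"op": "step_arm", "data": {
  "increments": [
    {"grip": 0, "delta_pos": [-0.0005, 0, -0.001], "twist": 0},
    {"grip": 0, "delta_pos": [-0.0005, 0, -0.001], "twist": 0},
    {"grip": 0, "delta_pos": [0, 0, 0], "twist": 0},
    {"grip": 0, "delta_pos": [0, 0, 0], "twist": 0}
  ]
}}

```text
clock: 9.18
position: [0.5341, -0.1595, 0.1583]
ee_rot: [-0.033, -0.706, -0.033, 0.706]
contact_force: [-0.5, 0.0, -1.5]
width: 0.0118
```

Emit:
{"op": "step_arm", "data": {
  "increments": [
    {"grip": 0, "delta_pos": [-0.0005, 0, -0.001], "twist": 0},
    {"grip": 0, "delta_pos": [-0.0005, 0, -0.001], "twist": 0},
    {"grip": 0, "delta_pos": [-0.0005, 0, -0.001], "twist": 0},
    {"grip": 0, "delta_pos": [-0.0005, 0, -0.001], "twist": 0},
    {"grip": 0, "delta_pos": [0, 0, 0], "twist": 0},
    {"grip": 0, "delta_pos": [0, 0, 0], "twist": 0}
  ]
}}

```text
clock: 9.68
position: [0.5321, -0.1595, 0.1542]
ee_rot: [-0.033, -0.706, -0.033, 0.706]
contact_force: [0.0, 0.7, -1.2]
width: 0.0121
```

Emit:
{"op": "step_arm", "data": {
  "increments": [
    {"grip": 0, "delta_pos": [-0.0004, 0, -0.001], "twist": 0},
    {"grip": 0, "delta_pos": [-0.0003, 0, -0.001], "twist": 0},
    {"grip": 0, "delta_pos": [-0.0003, 0, -0.001], "twist": 0},
    {"grip": 0, "delta_pos": [0, 0, -0.001], "twist": 0},
    {"grip": 0, "delta_pos": [0, 0, 0], "twist": 0},
    {"grip": 0, "delta_pos": [0, 0, 0], "twist": 0}
  ]
}}

```text
clock: 10.18
position: [0.5312, -0.1595, 0.1502]
ee_rot: [-0.033, -0.706, -0.033, 0.706]
contact_force: [-0.4, 0.0, -2.3]
width: 0.0119
```

Emit:
{"op": "step_arm", "data": {
  "increments": [
    {"grip": 0, "delta_pos": [0, 0, -0.001], "twist": 0},
    {"grip": 0, "delta_pos": [0, 0, -0.001], "twist": 0},
    {"grip": 0, "delta_pos": [0, 0, -0.001], "twist": 0},
    {"grip": 0, "delta_pos": [0, 0, 0], "twist": 0},
    {"grip": 0, "delta_pos": [0, 0, 0], "twist": 0}
  ]
}}

```text
clock: 10.6
position: [0.5311, -0.1595, 0.1472]
ee_rot: [-0.033, -0.706, -0.033, 0.706]
contact_force: [-0.2, -0.7, -1.4]
width: 0.0122
```

Emit:
{"op": "step_arm", "data": {
  "increments": [
    {"grip": 0, "delta_pos": [-0.002, -0.0002, 0], "twist": 0},
    {"grip": 0, "delta_pos": [-0.002, -0.0002, 0], "twist": 0},
    {"grip": 0, "delta_pos": [-0.002, -0.0002, 0], "twist": 0},
    {"grip": 0, "delta_pos": [-0.002, -0.0002, 0], "twist": 0},
    {"grip": 0, "delta_pos": [-0.002, -0.0002, 0], "twist": 0},
    {"grip": 0, "delta_pos": [0, 0, 0], "twist": 0}
  ]
}}

```text
clock: 11.1
position: [0.5216, -0.1605, 0.1475]
ee_rot: [0.033, 0.707, 0.033, -0.706]
contact_force: [3.3, 0.5, -3.2]
width: 0.0119
```

Emit:
{"op": "step_arm", "data": {
  "increments": [
    {"grip": 0, "delta_pos": [-0.003, -0.0003, 0], "twist": 0},
    {"grip": 0, "delta_pos": [-0.003, -0.0003, 0], "twist": 0},
    {"grip": 0, "delta_pos": [-0.003, -0.0003, 0], "twist": 0},
    {"grip": 0, "delta_pos": [-0.003, -0.0003, 0], "twist": 0},
    {"grip": 0, "delta_pos": [-0.003, -0.0003, 0], "twist": 0},
    {"grip": 0, "delta_pos": [-0.003, -0.0003, 0], "twist": 0},
    {"grip": 0, "delta_pos": [-0.003, -0.0003, 0], "twist": 0},
    {"grip": 0, "delta_pos": [-0.003, -0.0003, 0], "twist": 0},
    {"grip": 0, "delta_pos": [-0.003, -0.0003, 0], "twist": 0},
    {"grip": 0, "delta_pos": [0, 0, 0], "twist": 0}
  ]
}}

```text
clock: 11.93
position: [0.4933, -0.1632, 0.1473]
ee_rot: [-0.033, -0.706, -0.033, 0.707]
contact_force: [2.3, 0.6, -1.5]
width: 0.0119
```

Emit:
{"op": "step_arm", "data": {
  "increments": [
    {"grip": 0, "delta_pos": [-0.0015, -0.0002, 0], "twist": 0},
    {"grip": 0, "delta_pos": [-0.0015, -0.0001, 0], "twist": 0},
    {"grip": 0, "delta_pos": [-0.0015, -0.0002, 0], "twist": 0},
    {"grip": 0, "delta_pos": [-0.0015, -0.0001, 0], "twist": 0},
    {"grip": 0, "delta_pos": [0, 0, 0], "twist": 0}
  ]
}}

```text
clock: 12.35
position: [0.4878, -0.1638, 0.1473]
ee_rot: [-0.033, -0.706, -0.033, 0.707]
contact_force: [4.2, 1.9, -2.2]
width: 0.012
```

Emit:
{"op": "step_arm", "data": {
  "increments": [
    {"grip": 0, "delta_pos": [-0.001, -0.0001, 0], "twist": 0},
    {"grip": 0, "delta_pos": [-0.001, -0.0001, 0], "twist": 0},
    {"grip": 0, "delta_pos": [-0.001, -0.0001, 0], "twist": 0},
    {"grip": 0, "delta_pos": [-0.001, -0.0001, 0], "twist": 0},
    {"grip": 0, "delta_pos": [-0.001, -0.0001, 0], "twist": 0},
    {"grip": 0, "delta_pos": [-0.001, -0.0001, 0], "twist": 0},
    {"grip": 0, "delta_pos": [0, 0, 0], "twist": 0}
  ]
}}

```text
clock: 12.93
position: [0.4818, -0.1644, 0.1473]
ee_rot: [-0.033, -0.706, -0.033, 0.706]
contact_force: [3.9, 2.2, -2.2]
width: 0.0121
```

Emit:
{"op": "step_arm", "data": {
  "increments": [
    {"grip": 0, "delta_pos": [-0.0005, 0, 0], "twist": 0},
    {"grip": 0, "delta_pos": [-0.0005, -0.0001, 0], "twist": 0},
    {"grip": 0, "delta_pos": [-0.0005, 0, 0], "twist": 0},
    {"grip": 0, "delta_pos": [-0.0005, -0.0001, 0], "twist": 0},
    {"grip": 0, "delta_pos": [0, 0, 0], "twist": 0}
  ]
}}

```text
clock: 13.35
position: [0.48, -0.1646, 0.1473]
ee_rot: [-0.033, -0.706, -0.033, 0.706]
contact_force: [3.6, 2.0, -2.5]
width: 0.0121
```

Emit:
{"op": "step_arm", "data": {
  "increments": [
    {"grip": 0, "delta_pos": [-0.0005, 0, 0], "twist": 0},
    {"grip": 0, "delta_pos": [-0.0005, -0.0001, 0], "twist": 0},
    {"grip": 0, "delta_pos": [0, 0, 0], "twist": 0},
    {"grip": 0, "delta_pos": [0, 0, 0], "twist": 0}
  ]
}}

```text
clock: 13.68
position: [0.4791, -0.1647, 0.1473]
ee_rot: [-0.033, -0.706, -0.033, 0.706]
contact_force: [3.2, 2.0, -2.3]
width: 0.0119
```

Emit:
{"op": "step_arm", "data": {
  "increments": [
    {"grip": 0, "delta_pos": [-0.0005, 0, 0], "twist": 0},
    {"grip": 0, "delta_pos": [-0.0005, -0.0001, 0], "twist": 0},
    {"grip": 0, "delta_pos": [0, 0, 0], "twist": 0},
    {"grip": 0, "delta_pos": [0, 0, 0], "twist": 0}
  ]
}}

```text
clock: 14.02
position: [0.4781, -0.1648, 0.1473]
ee_rot: [-0.033, -0.706, -0.033, 0.706]
contact_force: [3.3, 2.8, -1.3]
width: 0.0118
```

Emit:
{"op": "step_arm", "data": {
  "increments": [
    {"grip": 0, "delta_pos": [-0.0005, 0, 0], "twist": 0},
    {"grip": 0, "delta_pos": [-0.0005, -0.0001, 0], "twist": 0},
    {"grip": 0, "delta_pos": [0, 0, 0], "twist": 0},
    {"grip": 0, "delta_pos": [0, 0, 0], "twist": 0}
  ]
}}

```text
clock: 14.35
position: [0.478, -0.1649, 0.1474]
ee_rot: [0.033, 0.707, 0.033, -0.706]
contact_force: [6.5, 2.7, -3.4]
width: 0.0123
```

Emit:
{"op": "step_arm", "data": {
  "increments": [
    {"grip": 0, "delta_pos": [-0.0005, 0, 0], "twist": 0},
    {"grip": 0, "delta_pos": [-0.0005, -0.0001, 0], "twist": 0},
    {"grip": 0, "delta_pos": [0, 0, 0], "twist": 0},
    {"grip": 0, "delta_pos": [0, 0, 0], "twist": 0}
  ]
}}

```text
clock: 14.68
position: [0.4779, -0.1649, 0.1474]
ee_rot: [0.033, 0.708, 0.033, -0.705]
contact_force: [8.1, 2.5, -5.0]
width: 0.0121
```

Emit:
{"op": "step_arm", "data": {
  "increments": [
    {"grip": 0, "delta_pos": [-0.0005, 0, 0], "twist": 0},
    {"grip": 0, "delta_pos": [-0.0005, 0, 0], "twist": 0},
    {"grip": 0, "delta_pos": [-0.0005, 0, 0], "twist": 0},
    {"grip": 0, "delta_pos": [-0.0005, 0, 0], "twist": 0},
    {"grip": 0, "delta_pos": [0, 0, 0], "twist": 0},
    {"grip": 0, "delta_pos": [0, 0, 0], "twist": 0}
  ]
}}

```text
clock: 15.18
position: [0.4777, -0.165, 0.1475]
ee_rot: [0.033, 0.709, 0.033, -0.704]
contact_force: [11.6, 4.2, -7.9]
width: 0.0118
```

Emit:
{"op": "step_arm", "data": {
  "increments": [
    {"grip": 0, "delta_pos": [-0.0005, 0, 0], "twist": 0},
    {"grip": 0, "delta_pos": [0, 0, 0], "twist": 0},
    {"grip": 0, "delta_pos": [0, 0, 0], "twist": 0},
    {"grip": 0, "delta_pos": [0, 0, 0], "twist": 0},
    {"grip": 0, "delta_pos": [0, 0, 0], "twist": 0},
    {"grip": 0, "delta_pos": [0, 0, 0], "twist": 0},
    {"grip": 0, "delta_pos": [0, 0, 0], "twist": 0}
  ]
}}

```text
clock: 15.77
position: [0.4777, -0.165, 0.1475]
ee_rot: [0.033, 0.709, 0.033, -0.704]
contact_force: [13.1, 4.0, -7.1]
width: 0.0118
```

Emit:
{"op": "step_arm", "data": {
  "increments": [
    {"grip": 0, "delta_pos": [0.0015, 0, 0], "twist": 0},
    {"grip": 0, "delta_pos": [0.0015, 0, 0], "twist": 0},
    {"grip": 0, "delta_pos": [0.0015, 0, 0], "twist": 0},
    {"grip": 0, "delta_pos": [0, 0, 0], "twist": 0},
    {"grip": 0, "delta_pos": [0, 0, 0], "twist": 0}
  ]
}}

```text
clock: 16.18
position: [0.4781, -0.1653, 0.1473]
ee_rot: [-0.033, -0.706, -0.033, 0.706]
contact_force: [3.5, 1.3, -3.7]
width: 0.0121
```

Emit:
{"op": "step_arm", "data": {
  "increments": [
    {"grip": 0, "delta_pos": [0.001, 0.0001, 0], "twist": 0},
    {"grip": 0, "delta_pos": [0.001, 0.0001, 0], "twist": 0},
    {"grip": 0, "delta_pos": [0.001, 0.0001, 0], "twist": 0},
    {"grip": 0, "delta_pos": [0, 0, 0], "twist": 0},
    {"grip": 0, "delta_pos": [0, 0, 0], "twist": 0}
  ]
}}

```text
clock: 16.6
position: [0.4807, -0.1649, 0.1472]
ee_rot: [-0.033, -0.706, -0.033, 0.707]
contact_force: [0.3, 0.5, -1.1]
width: 0.0118
```

```bash
python3 - <<'E'
from h import *
s=manip.get_state();print(s['clock'],s['position'],yaw(s),s['contact_force'],s['width'])
snap('wrist','w5');crop('w5',260,20,400,140,5,'w5c')
E
```

```text
16.6 [ 0.48070714 -0.16490646  0.14724362] -84.60218992550465 [ 0.30450266  0.47554402 -1.06175918] 0.01182901255795815
```

View pics/w5c.png

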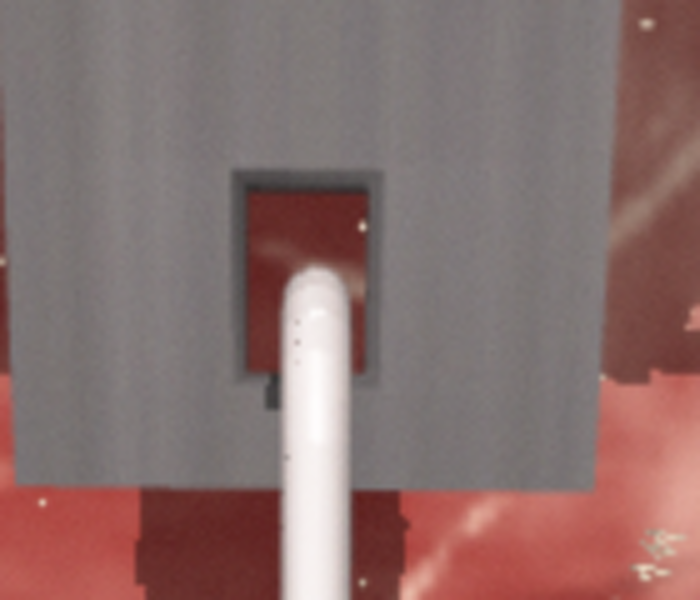

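The wire stands free in the slot, which spans (232–382, 170–384) in the crop. The front clearance is about 6 mm and it is centred sideways, so I'll reverse the insertion path.

Emit:
{"op": "step_arm", "data": {
  "increments": [
    {"grip": 0, "delta_pos": [0.0005, 0, 0.0015], "twist": 0},
    {"grip": 0, "delta_pos": [0.0005, 0, 0.0015], "twist": 0},
    {"grip": 0, "delta_pos": [0.0005, 0, 0.0015], "twist": 0},
    {"grip": 0, "delta_pos": [0.0005, 0, 0.0015], "twist": 0},
    {"grip": 0, "delta_pos": [0.0005, 0, 0.001], "twist": 0},
    {"grip": 0, "delta_pos": [0, 0, 0], "twist": 0}
  ]
}}

```text
clock: 17.15
position: [0.484, -0.1649, 0.1547]
ee_rot: [0.033, 0.707, 0.033, -0.706]
contact_force: [0.4, -0.1, -2.4]
width: 0.0122
```

Emit:
{"op": "step_arm", "data": {
  "increments": [
    {"grip": 0, "delta_pos": [0.0006, 0, 0.001], "twist": 0},
    {"grip": 0, "delta_pos": [0.0006, 0, 0.001], "twist": 0},
    {"grip": 0, "delta_pos": [0.0006, 0.0001, 0.001], "twist": 0},
    {"grip": 0, "delta_pos": [0.0006, 0.0001, 0.001], "twist": 0},
    {"grip": 0, "delta_pos": [0.0006, 0.0001, 0.001], "twist": 0},
    {"grip": 0, "delta_pos": [0, 0, 0], "twist": 0}
  ]
}}

```text
clock: 17.65
position: [0.487, -0.1645, 0.1595]
ee_rot: [0.033, 0.706, 0.033, -0.706]
contact_force: [-0.1, -0.7, -1.4]
width: 0.012
```

Emit:
{"op": "step_arm", "data": {
  "increments": [
    {"grip": 0, "delta_pos": [0, 0, 0.0015], "twist": 0},
    {"grip": 0, "delta_pos": [0, 0, 0.0015], "twist": 0},
    {"grip": 0, "delta_pos": [0, 0, 0.002], "twist": 0},
    {"grip": 0, "delta_pos": [0, 0, 0.004], "twist": 0},
    {"grip": 0, "delta_pos": [0, 0, 0.008], "twist": 0},
    {"grip": 0, "delta_pos": [0, 0, 0.012], "twist": 0},
    {"grip": 0, "delta_pos": [0, 0, 0.012], "twist": 0},
    {"grip": 0, "delta_pos": [0, 0, 0], "twist": 0},
    {"grip": 0, "delta_pos": [0, 0, 0], "twist": 0}
  ]
}}

```text
clock: 18.4
position: [0.4872, -0.1647, 0.2013]
ee_rot: [0.034, 0.707, 0.033, -0.706]
contact_force: [-0.0, -0.3, -2.0]
width: 0.0122
```

```bash
python3 - <<'E'
from h import *
s=manip.get_state();print(s['clock'],s['position'],yaw(s),s['contact_force'],s['width'])
snap('wrist','w6')
a=cv2.imread('pics/w6.png');snap('top','t6');b=cv2.imread('pics/t6.png')
b=cv2.resize(b[140:300,280:440],(400,400),interpolation=cv2.INTER_CUBIC);a=cv2.resize(a[0:200,220:420],(400,400),interpolation=cv2.INTER_CUBIC)
cv2.imwrite('pics/m6.png',np.hstack([a,b]))
E
```

```text
18.4 [ 0.48724173 -0.16472782  0.20133068] -84.60318389689644 [-0.04513472 -0.27130143 -2.02493887] 0.012181965935352255
```

View pics/m6.png

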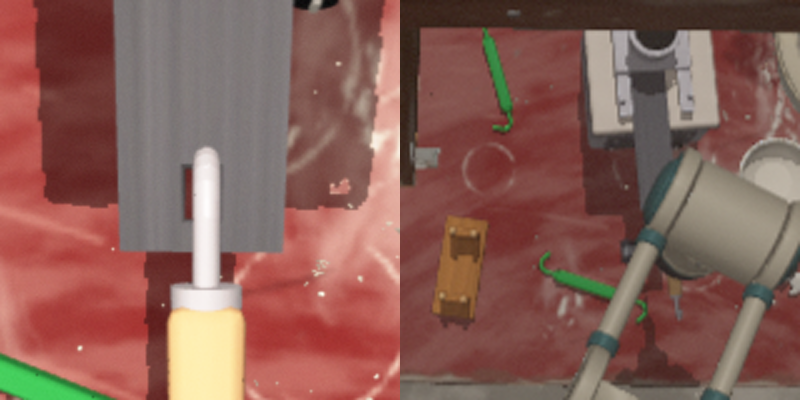

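The hook is out of the slot (left half: slot at (183–225, 163–220), wire above it). In the right half the plate is drawn out and the empty rest is undisturbed.

Emit:
{"op": "step_arm", "data": {
  "increments": [
    {"grip": 0, "delta_pos": [-0.005, 0.015, 0], "twist": -1.2},
    {"grip": 0, "delta_pos": [0, 0.026, 0], "twist": -1.4},
    {"grip": 0, "delta_pos": [0, 0.026, 0], "twist": -1.4},
    {"grip": 0, "delta_pos": [0, 0.026, 0], "twist": -1.4},
    {"grip": 0, "delta_pos": [0, 0.026, 0], "twist": -1.4},
    {"grip": 0, "delta_pos": [0, 0.026, 0], "twist": -1.4},
    {"grip": 0, "delta_pos": [0, 0.026, 0], "twist": -1.4},
    {"grip": 0, "delta_pos": [0, 0.026, 0], "twist": -1.4},
    {"grip": 0, "delta_pos": [0, 0.026, 0], "twist": -1.4},
    {"grip": 0, "delta_pos": [0, 0.02, 0], "twist": 0}
  ]
}}

```text
clock: 19.33
position: [0.4808, 0.0805, 0.1995]
ee_rot: [0.043, -0.705, 0.043, 0.706]
contact_force: [0.5, 0.2, -1.5]
width: 0.0119
```

Emit:
{"op": "step_arm", "data": {
  "increments": [
    {"grip": 0, "delta_pos": [0, 0.006, 0], "twist": 0},
    {"grip": 0, "delta_pos": [0, 0, 0], "twist": 0},
    {"grip": 0, "delta_pos": [0, 0, 0], "twist": 0},
    {"grip": 0, "delta_pos": [0, 0, 0], "twist": 0}
  ]
}}

```text
clock: 19.67
position: [0.4816, 0.0835, 0.2]
ee_rot: [0.043, -0.706, 0.044, 0.706]
contact_force: [0.2, 0.1, -1.7]
width: 0.0124
```

```bash
python3 - <<'E'
from h import *
s=manip.get_state();print(s['clock'],s['position'],yaw(s),s['contact_force'],s['width'])
h=atz('w6',(220+204/2,191/2),.1575);d=h[:2]-np.array([.6049,-.154]);print('hole now',h,'travel',np.hypot(*d))
snap('wrist','w7')
b=cv2.imread('pics/w7.png')[0:300,180:480];cv2.imwrite('pics/w7c.png',cv2.resize(b,None,fx=2,fy=2))
E
```

```text
19.6667 [0.48159545 0.08354716 0.20000388] -97.03362654832691 [ 0.2393048   0.10704507 -1.73492653] 0.012376016762678061
hole now [ 0.5579 -0.1585  0.1575] travel 0.04721493407810715
```

View pics/w7c.png

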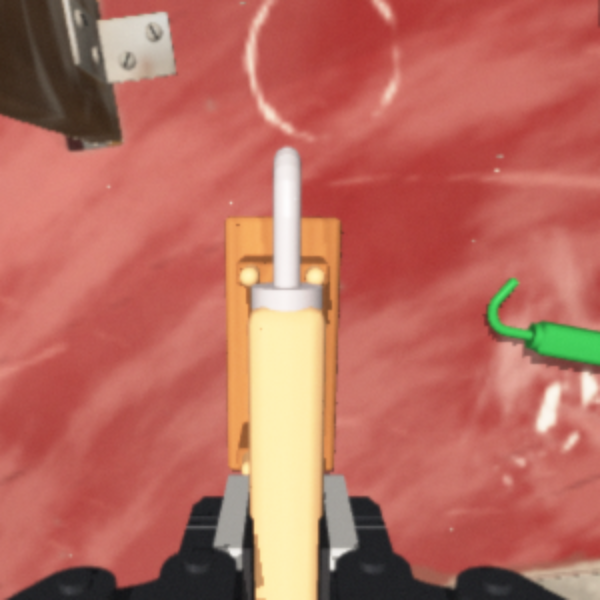

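The hook is above the rest, parallel to it and between the pegs at (249,276) and (316,274), about 1 mm too far to −y. I'll correct that and lower.

Emit:
{"op": "step_arm", "data": {
  "increments": [
    {"grip": 0, "delta_pos": [0, 0.001, -0.01], "twist": 0},
    {"grip": 0, "delta_pos": [0, 0, -0.025], "twist": 0},
    {"grip": 0, "delta_pos": [0, 0, -0.025], "twist": 0},
    {"grip": 0, "delta_pos": [0, 0, -0.025], "twist": 0},
    {"grip": 0, "delta_pos": [0, 0, -0.025], "twist": 0},
    {"grip": 0, "delta_pos": [0, 0, -0.02], "twist": 0},
    {"grip": 0, "delta_pos": [0, 0, -0.015], "twist": 0},
    {"grip": 0, "delta_pos": [0, 0, -0.008], "twist": 0},
    {"grip": 0, "delta_pos": [0, 0, -0.004], "twist": 0},
    {"grip": 0, "delta_pos": [0, 0, 0], "twist": 0}
  ]
}}

```text
clock: 20.55
position: [0.4814, 0.0851, 0.0426]
ee_rot: [0.043, -0.705, 0.044, 0.706]
contact_force: [-0.5, -0.8, -0.9]
width: 0.0126
```

Emit:
{"op": "step_arm", "data": {
  "increments": [
    {"grip": 0, "delta_pos": [0, 0, -0.001], "twist": 0},
    {"grip": 0, "delta_pos": [0, 0, -0.001], "twist": 0},
    {"grip": 0, "delta_pos": [0, 0, 0], "twist": 0},
    {"grip": 0, "delta_pos": [0, 0, 0], "twist": 0}
  ]
}}

```text
clock: 20.88
position: [0.4822, 0.0856, 0.042]
ee_rot: [-0.043, 0.706, -0.043, -0.705]
contact_force: [-0.7, 0.6, -2.7]
width: 0.0121
```

Emit:
{"op": "step_arm", "data": {
  "increments": [
    {"grip": 0, "delta_pos": [0, -0.0007, -0.001], "twist": 0},
    {"grip": 0, "delta_pos": [0, 0, -0.001], "twist": 0},
    {"grip": 0, "delta_pos": [0, 0, -0.001], "twist": 0},
    {"grip": 0, "delta_pos": [0, 0, 0], "twist": 0},
    {"grip": 0, "delta_pos": [0, 0, 0], "twist": 0}
  ]
}}

```text
clock: 21.3
position: [0.4819, 0.0848, 0.0392]
ee_rot: [-0.043, 0.706, -0.043, -0.706]
contact_force: [-2.0, 0.3, 6.5]
width: 0.0117
```

Emit:
{"op": "step_arm", "data": {
  "increments": [
    {"grip": 0.3, "delta_pos": [0, 0, 0], "twist": 0},
    {"grip": 0.6, "delta_pos": [0, 0, 0], "twist": 0},
    {"grip": 0.8, "delta_pos": [0, 0, 0], "twist": 0},
    {"grip": 0.8, "delta_pos": [0, 0, 0], "twist": 0},
    {"grip": 0.8, "delta_pos": [0, 0, 0], "twist": 0},
    {"grip": 0.8, "delta_pos": [0, 0, 0], "twist": 0},
    {"grip": 0.8, "delta_pos": [0, 0, 0], "twist": 0},
    {"grip": 0.8, "delta_pos": [0, 0, 0], "twist": 0}
  ]
}}

```text
clock: 21.97
position: [0.4817, 0.0849, 0.0383]
ee_rot: [0.043, -0.706, 0.043, 0.706]
contact_force: [0.2, 1.1, -0.5]
width: 0.0685
```

Emit:
{"op": "step_arm", "data": {
  "increments": [
    {"grip": 0.8, "delta_pos": [0, 0, 0.01], "twist": 0},
    {"grip": 0.8, "delta_pos": [0, 0, 0.02], "twist": 0},
    {"grip": 0.8, "delta_pos": [0, 0, 0.03], "twist": 0},
    {"grip": 0.8, "delta_pos": [0, 0, 0.03], "twist": 0},
    {"grip": 0.8, "delta_pos": [0, 0, 0.03], "twist": 0},
    {"grip": 0.8, "delta_pos": [0, 0, 0.03], "twist": 0},
    {"grip": 0.8, "delta_pos": [-0.01, 0, 0.03], "twist": 0},
    {"grip": 0.8, "delta_pos": [0, 0, 0], "twist": 0},
    {"grip": 0.8, "delta_pos": [0, 0, 0], "twist": 0}
  ]
}}

```text
clock: 22.72
position: [0.4724, 0.0849, 0.2201]
ee_rot: [-0.043, 0.707, -0.043, -0.704]
contact_force: [-0.6, 0.3, -0.5]
width: 0.068
```

```bash
python3 - <<'E'
from h import *
s=manip.get_state();print(s['clock'],s['position'],yaw(s),s['contact_force'],s['width'])
snap('wrist','w8');snap('scene','s8')
a=cv2.imread('pics/w8.png')[40:280,220:420];b=cv2.imread('pics/s8.png')[130:330,220:470]
cv2.imwrite('pics/m8.png',np.hstack([cv2.resize(a,(333,400)),cv2.resize(b,(467,374)) if 0 else cv2.copyMakeBorder(cv2.resize(b,(467,374)),0,26,0,0,0)]))
E
```

```text
22.7167 [0.47243427 0.08493751 0.22006628] -96.99541992375988 [-0.63833573  0.25420163 -0.5318451 ] 0.06803141125519746
```

View pics/m8.png

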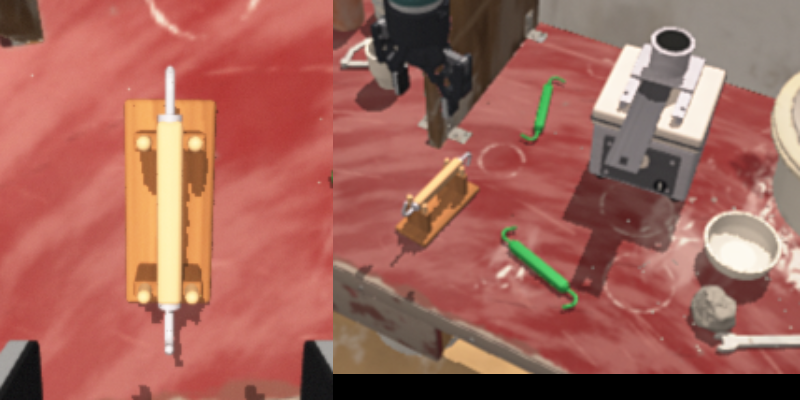

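The hook lies centred between the pegs (left, sleeve from (170,117) to (169,308)), the damper is drawn out, and the bowl and clay are in place. I'll hand it in.

```bash
python3 -c "
from rig import manip
print(manip.sign_off())"
```

```text
the job is handed in; nothing more can be done
None
```

I opened the damper to its stop with the S-hook, unhooked it, laid the hook back in its rest and handed the job in at about 23 s of the 69 s allowed. The hand-in gave no verdict.

- **Stop:** The plate slid at about 4 N, then stopped hard at TCP x ≈ 0.478. I raised the pull there to about 15 N total by the wrist sensor and held it for about 0.5 s. The highest reading I saw was about 15.4 N, below the 20 N limit.
- **Unhooking:** The hook came out with the wrist force staying near its unloaded value, so the plate was not pushed back.
- **Final pictures:**
  - The hook lies between the four pegs, roughly centred on the rest.
  - The damper is drawn out, and the gripper is clear of everything.
  - The bowl and clay looked undisturbed. The cup was partly hidden behind the arm, but nothing came near it.
- **One small disagreement:** The pictures put the hole's travel at about 47 mm, against the nominal 50 mm stroke. That fits a plate that started slightly open plus the roughly 2 mm camera error. The damper value itself I could not read.

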